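Back the engraver's turntable off one ratchet notch

TASK

The engraver's turntable was indexed one notch too far. With a fingertip, tip the brass pawl up clear of the teeth by its upright red tab, push the wheel backward (clockwise seen from above) by a yellow peg just one notch, then push the tab back so that the pawl sits fully down between the teeth again. Nothing is to be picked up: leave the brass blank in the middle of the wheel and all the other loose things where they are.

Things in the scene. Friction and masses are not known exactly. Their poses are not given: they have to be found in the camera images.
- turntable: Indexing turntable bolted to the bench. Origin: centre of the underside of its dark 230 x 230 x 12 mm base plate, on the wheel's upright axis; z up. The pawl lies along its x at y = -73 mm, nose pointing to +x; pivot at (-62, -73, 60) mm, in aluminium cheeks up to 68 mm high. Pegs stand on the wheel at 45, 135, 225, 315 degrees (counterclockwise from x) when joint wheel is 0.
- wheel_top (a point): Middle of the upper face of the steel ratchet wheel (164 mm across), 40 mm above the bench. 12 dark teeth, 9 mm high, stand on its rim (64 to 82 mm from the axis): a notch is 30 degrees. The nose of the pawl, when down, hangs between two teeth and really blocks backward turning.
- wheel (a joint): Turn of the wheel, rad, growing BACKWARD = clockwise seen from above (teeth at the pawl move towards its pivot). 0 = middle of the present notch (starts within 0.06 of it); the next notch back is 0.524. With the pawl down the play is about -0.13 to +0.11 rad about a notch's middle. Light friction (0.06 N m, 1.2 N at a peg): stays where it is left.
- pawl (a joint): Tilt of the pawl, rad. 0 = fully down, nose between two teeth; grows as the nose rises and the red tab leans away from the nose (to the turntable's -x); stop at 0.9. The nose clears the teeth from about 0.15; resting on top of a tooth it reads about 0.12. Stiff hinge (0.06 N m, 1.5 to 3 N at the tab): stays where it is left, does not fall by itself.
- pawl_tab (a point): Middle of the top edge of the pawl's upright finger tab, a lever standing on the pivot (red part 24 mm wide along the turntable's y, 10 mm thick along x, 22 mm tall). 52 mm from the pivot, straight above it when the pawl is down (112 mm above the bench). The pawl's arm, 12 mm wide, runs from the pivot to the nose, its top 64 mm above the bench when down.
- pawl_nose (a point): Middle of the underside of the pawl's nose (8 mm long, 12 mm wide), 62 mm from the pivot along the arm; 41.5 mm above the bench when down.
- blank_mid (a point): Centre of the brass blank, a loose disc 36 mm across and 12 mm high, standing inside a low black lip (46 mm across, 5 mm high) on the middle of the wheel. It turns with the wheel; its top is 52 mm above the bench.
- peg0 (a point): Top of yellow peg 1 of 4: upright pegs on the wheel, 10 mm across, 35 mm tall (from 40 to 75 mm above the bench), 52 mm from the wheel's axis, a quarter turn apart.
- peg1 (a point): Top of yellow peg 2 of 4: upright pegs on the wheel, 10 mm across, 35 mm tall (from 40 to 75 mm above the bench), 52 mm from the wheel's axis, a quarter turn apart.
- peg2 (a point): Top of yellow peg 3 of 4: upright pegs on the wheel, 10 mm across, 35 mm tall (from 40 to 75 mm above the bench), 52 mm from the wheel's axis, a quarter turn apart.
- peg3 (a point): Top of yellow peg 4 of 4: upright pegs on the wheel, 10 mm across, 35 mm tall (from 40 to 75 mm above the bench), 52 mm from the wheel's axis, a quarter turn apart.
- collar_mid (a point): Middle of the loose copper collar 28 mm across, 12 mm high, lying on a corner of the turntable's base plate. To be left alone.
- loupe_mid (a point): Middle of the loose black eyepiece cylinder, 38 mm across, 30 mm high, standing near the turntable. To be left alone.
- wax_mid (a point): Middle of the loose amber jar with dark cap, 48 mm across, 45 mm high, standing near the turntable. To be left alone.
- tray_mid (a point): Middle of the loose shallow dark wooden tray 90 x 130 x 18 mm, lying near the turntable on the bench. To be left alone.
- punch_mid (a point): Middle of the loose small turned wooden punch handle, 34 mm across, 60 mm high, standing on the bench. To be left alone.
- brush_mid (a point): Middle of the loose bench brush lying on the bench. To be left alone.

How it is judged (in metres and radians):
On the way, in this order (a step that is already met when the one before it is completed fails the run):
1. the pawl is tipped up well clear of the teeth, the wheel still in its first notch (value of joint pawl above 0.25 rad and value of joint wheel between -0.2 and 0.2 rad), for 0.2 s.
2. with the pawl up, the wheel stands one notch back (value of joint pawl above 0.2 rad and value of joint wheel between 0.38 and 0.66 rad), for 0.2 s.
3. the pawl is fully down again in the new notch (value of joint wheel between 0.38 and 0.66 rad and value of joint pawl below 0.05 rad), for 0.2 s.
At the end, for the whole second after the job is handed in: The wheel stands one notch (0.524 rad) back, between 0.38 and 0.66 rad, the pawl is fully down between the teeth (below 0.05 rad), both at rest; the blank still stands in its lip (centre within 12 mm of the wheel's axis, not raised more than 8 mm) (all of step 3 and velocity of joint wheel between -0.05 and 0.05 rad/s and velocity of joint pawl between -0.05 and 0.05 rad/s and horizontal distance between blank_mid and turntable below 0.012 m and z of blank_mid in the frame of turntable between 0.04 and 0.054 m); the robot touches nothing.
It fails at once if the blank is lifted or knocked out of its place on the wheel (not (horizontal distance between blank_mid and turntable below 0.012 m and z of blank_mid in the frame of turntable between 0.04 and 0.054 m)).
It fails at once if a loose bystander (collar, loupe, jar, tray, punch or brush) is lifted or moved more than 20 mm (distance of any of collar_mid, loupe_mid, wax_mid, tray_mid, punch_mid, brush_mid from where it was at the start of the episode above 0.02 m).
It also fails if it takes over 54 s, if anything falls off the work surface, if the arm or the gripper's body presses on something with over 40 N, if the wrist force passes 120 N, or if a joint passes its speed limit or range.

ROBOT

A 6-joint arm with a two-finger parallel gripper is mounted at the origin on the work surface. World frame = base frame: x ahead of the robot, y to its left, z up, the work surface at z = 0. Lengths are in mm, angles in rad, forces in N, time in s.
With the tool pointing down it reaches from about 350 to 975 mm from the base axis. Payload 7.1 kg.
Tool frame: the origin (TCP) lies on the centre line of the jaws, within the pads' length; the fingertips stand 14 mm ahead of it and the grasp point (between the pads) lies 5 mm behind it; x points along the fingers, z is the direction in which the jaws open and shut, and the axes are right-handed (so a half turn about x gives the same grasp; the last joint's range is limited). The gripper opens to 88 mm and grips with 3 to 60 N. Pads are 20 mm wide; open, the fingers measure 115 mm over their backs; the gripper's body (75 mm by 178 mm) begins 61 mm behind the grasp point.
Start: joints at [1.094, 0.423, 1.63, -0, 1.089, -0.019], TCP at [276.202, 560.64, 236.675] pointing down, gripper open.
Joint ranges: [-3, 3], [-0.9, 2.11], [0.09, 2.58], [-1.31, 4.45], [0.11, 2.69], [-2.54, 2.54]. Speed limits (rad/s): [2.39, 2.39, 3.01, 3.14, 3.14, 3.14].

INTERFACE

Orientations are given as a rotation vector (axis times angle).
In Python, from workcell import ctrl gives the robot as it stands.
- The arm moves only by the tool servo_tool, never from a script. Its argument "plan" is a list that holds one entry, the list of rows, each a list of 7 numbers: the shift along the tool's x, y, z in cm, then the turn, a rotation vector about the tool's x, y, z in rad, then the finger opening in cm, from 0 to 8.78. A call has 1 to 8 rows; each row is the pose to reach, as a shift and turn from the pose commanded when the call began, along the tool's axes at that moment; what a row does not reach only later rows make up. A row lasts 1/12 s, in which the tool goes at most 41.7 mm and 7.16 degrees, less where a joint would pass 70% of its speed; a pose out of reach is approached as far as the arm can. A call with a gripper value outside its range is refused whole. The fingers move at their own pace and stop on an object; the grip force is fixed at half the most. Time passes only in rows, so rows that repeat a pose let the fingers close. It gives the time, the measured TCP pose, the force and the opening at its end, in the units of the state.
- ctrl.get_obs(): the state, without advancing time (a new reading comes with each control period).
- ctrl.get_image(name): name is "scene" or "top" or "wrist"; returns the picture (384x512x3 uint8, red, green, blue); there is no depth.
- ctrl.calibration(name): a dict with "K" (3x3 intrinsics, pixels), "dist" ([k1, k2, p1, p2, k3] as OpenCV has them; the pictures are not rectified), "view" (4x4, takes a point from world to camera coordinates). Camera axes: x right, y up, looking along -z (the intrinsics and any distortion apply to the point x, -y, -z); pixel columns grow to the right and rows downward; lengths in mm; the calibration is good to about 2 mm. A picture is of the moment at which its call begins: read the wrist's pose just before it. calibration takes no time and is no camera call; for the wrist camera it gives the pose at the moment of the call.
- ctrl.close_job(): hands the job in, once; it reports no verdict.
The state is a dict: "t": time; "qpos": joint angles; "qvel": joint speeds; "joint_torque": joint torques, N m; "ee_pos": TCP position; "orientation": TCP orientation; "ft_force": force on the tool from outside, world axes, zero at the start; "moment": the same for the moment, N m; "width": finger opening in mm.
Only numpy, scipy, OpenCV 4.12 (cv2) and the standard library are available. Lean on these libraries where they do the work, as an engineer would, in place of code of your own. Each camera call takes 0.05 s, during which the arm holds its last target.

## Working session

There is one attempt and no reset: what is moved stays moved. The work goes in short steps, Python scripts to look and compute and a tool call to move; the robot and the scene stay as the last step left them, time stands still between calls to the robot, and variables do not carry over. Pictures are saved under pics/ and viewed, and the job is handed in when it is done.

Besides the shell and the picture viewer there is one more tool, called after "Call:" as a command line: name --argument value ..., lists and objects as JSON in quotes. servo_tool: Moves the arm, as the interface text tells. Its arguments: {"type":"object","properties":{"plan":{"type":"array","items":{"type":"array","items":{"type":"array","items":{"type":"number"}}}}},"required":["plan"]}

```bash
mkdir -p pics; ls; python3 - <<'E'
from workcell import ctrl
import cv2
print(ctrl.get_obs())
for n in ["scene","top"]:
    im=ctrl.get_image(n); cv2.imwrite(f"pics/{n}0.png",im[:,:,::-1])
    c=ctrl.calibration(n); print(n,c)
E
```

```text
pics
{'t': 0.0, 'qpos': array([ 1.09395901e+00,  4.23805563e-01,  1.63066314e+00, -1.10746143e-05,
        1.08858875e+00, -1.89900837e-02]), 'qvel': array([ 7.09979700e-04,  9.08114953e-04, -3.95534967e-05,  2.90954328e-04,
       -1.81591583e-03, -5.20900929e-04]), 'joint_torque': array([ 1.49385978e-03, -5.44629157e+01, -2.73659635e+01,  6.45192456e-02,
        2.29153008e-02, -1.32943328e-04]), 'ee_pos': array([275.99828566, 560.18290092, 235.93425663]), 'orientation': array([-0.86647432,  1.39295541,  0.86523116]), 'ft_force': array([-0.00953518,  0.39875335, -0.68605248]), 'moment': array([0.0529892 , 0.02614101, 0.03393832]), 'width': 87.99002082366484}
scene {'K': array([[365.13183914,   0.        , 255.22887962],
       [  0.        , 365.13183914, 187.52427132],
       [  0.        ,   0.        ,   1.        ]]), 'dist': array([0.00634351, 0.        , 0.        , 0.        , 0.        ]), 'view': array([[ 5.67655572e-01,  8.23186784e-01,  1.14311541e-02,
        -3.13435502e+02],
       [-5.09635213e-01,  3.40463191e-01,  7.90162493e-01,
         2.26803300e+02],
       [ 6.46559434e-01, -4.54365860e-01,  6.12790799e-01,
        -1.40853072e+03],
       [ 0.00000000e+00,  0.00000000e+00,  0.00000000e+00,
         1.00000000e+00]])}
top {'K': array([[490.8586248 ,   0.        , 257.53793957],
       [  0.        , 490.8586248 , 194.77566934],
       [  0.        ,   0.        ,   1.        ]]), 'dist': array([0.04246391, 0.        , 0.        , 0.        , 0.        ]), 'view': array([[ 2.66571223e-02, -9.99567533e-01,  1.24154961e-02,
        -3.58952061e+01],
       [ 9.86575259e-01,  2.83083460e-02,  1.60834996e-01,
        -5.99661535e+02],
       [-1.61116902e-01,  7.96142317e-03,  9.86903217e-01,
        -1.66194248e+03],
       [ 0.00000000e+00,  0.00000000e+00,  0.00000000e+00,
         1.00000000e+00]])}
```

```bash
python3 - <<'E'
import cv2
for n in ["scene","top"]:
    im=cv2.imread(f"pics/{n}0.png"); cv2.imwrite(f"pics/{n}0b.png",cv2.resize(im,(800,600),interpolation=cv2.INTER_CUBIC))
E
```

```text
(no output)
```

View pics/scene0b.png

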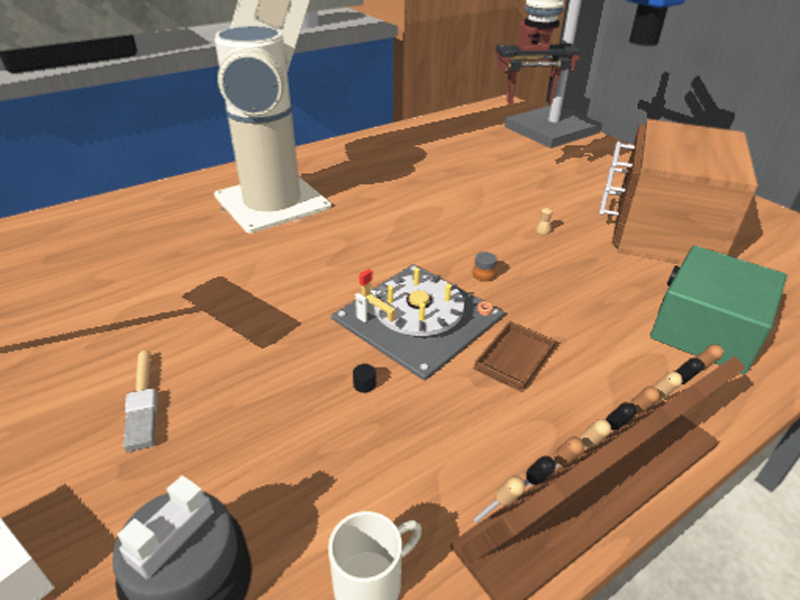

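View pics/top0b.png

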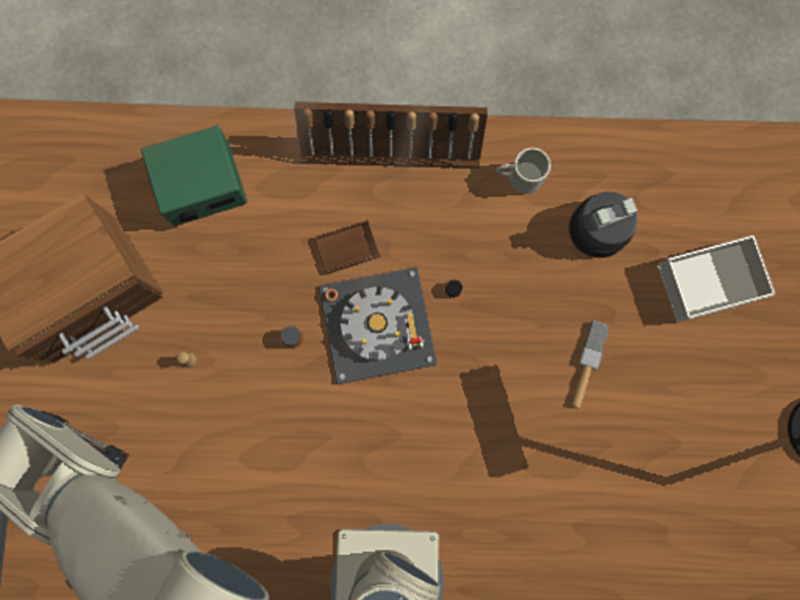

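```bash
python3 - <<'E'
import cv2
im=cv2.imread("pics/top0.png"); c=im[165:250,195:290]; cv2.imwrite("pics/topc.png",cv2.resize(c,None,fx=7,fy=7,interpolation=cv2.INTER_CUBIC)[:600])
im=cv2.imread("pics/scene0.png"); c=im[165:245,210:327]; cv2.imwrite("pics/scenec.png",cv2.resize(c,None,fx=6.8,fy=6.8,interpolation=cv2.INTER_CUBIC))
E
```

```text
(no output)
```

View pics/topc.png

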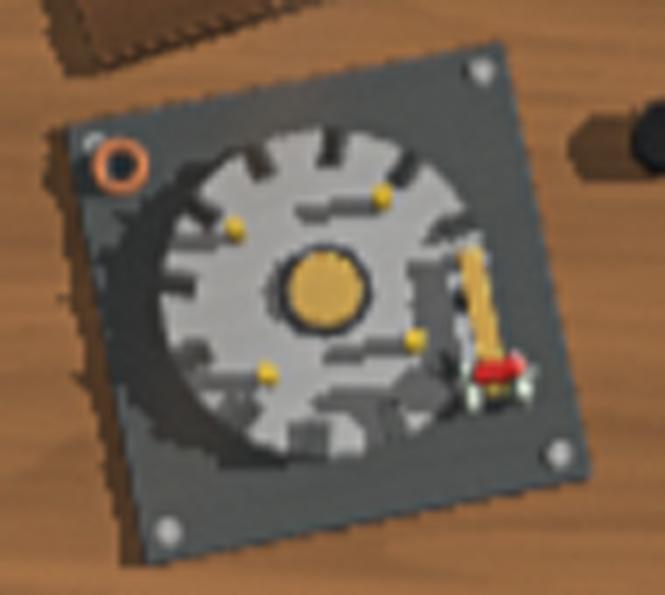

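View pics/scenec.png

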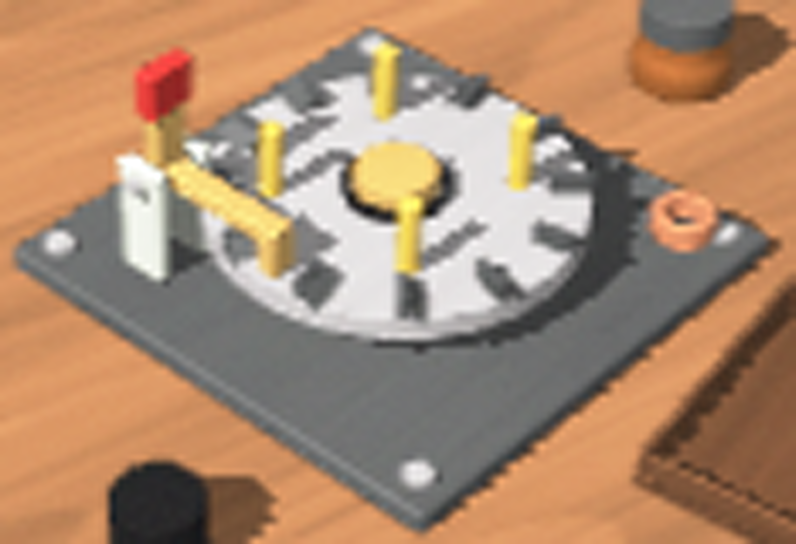

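```bash
cat > h.py <<'E'
import numpy as np, cv2
from scipy.spatial.transform import Rotation as R
def proj(c,P):
    V=c["view"]; p=np.atleast_2d(P)@V[:3,:3].T+V[:3,3]
    p=p*[1,-1,-1]
    return cv2.projectPoints(p.reshape(-1,1,3),np.zeros(3),np.zeros(3),c["K"],c["dist"])[0][:,0]
def T2W(tt,P):
    x,y,a=tt; c,s=np.cos(a),np.sin(a)
    P=np.atleast_2d(np.array(P,float)); return np.c_[x+c*P[:,0]-s*P[:,1], y+s*P[:,0]+c*P[:,1], P[:,2]]
def peg(w,k,z=75):
    a=np.radians(45+90*k)-w; return [52*np.cos(a),52*np.sin(a),z]
E
python3 - <<'E'
from h import *
from workcell import ctrl
from scipy.optimize import least_squares
ct,cs=ctrl.calibration("top"),ctrl.calibration("scene")
B=[[115,-115,12],[-115,-115,12],[-115,115,12],[115,115,12],[0,0,52]]
ot=np.array([[500,42],[590,478],[145,565],[68,125],[325,288],[235,230],[268,373],[415,340],[383,195]])/7+[195-.43,165-.43]
os_=np.array([[420,528],[15,250],[375,30],[772,240],[398,163],[523,117],[387,47],[270,125],[410,200]])/6.8+[210-.43,165-.43]
def f(p):
    W=T2W(p[:3],B+[peg(p[3],k) for k in range(4)])
    return np.r_[(proj(ct,W)-ot).ravel(),(proj(cs,W)-os_).ravel()]
s=least_squares(f,[515,0,.1,0],x_scale=[10,10,.1,.1],loss="soft_l1"); print(s.x); print(f(s.x).reshape(-1,2).round(1))
for r in [0,.1,.2]:
    W=T2W(s.x[:3],[[-62-52*np.sin(r),-73,60+52*np.cos(r)]])
    print(r,(proj(ct,W)-[195-.43,165-.43])*7,(proj(cs,W)-[210-.43,165-.43])*6.8,W)
E
```

```text
[ 5.59603049e+02  3.72007218e+01  2.17114903e-01 -3.25859729e-02]
[[ 0.8 -0.3]
 [ 0.5  0.3]
 [-0.4  0.2]
 [-0.7 -0.4]
 [-0.1  0.1]
 [-0.2 -0.6]
 [-0.3 -0.2]
 [-0.2 -0.2]
 [-0.3 -0.2]
 [-0.1 -1.2]
 [-0.9 -0.5]
 [-0.5 -1. ]
 [ 0.1 -0.6]
 [-0.3  0.6]
 [ 0.1  0.3]
 [-0.2  0.4]
 [ 0.1  0.3]
 [ 0.   0.4]]
0 [[496.77239982 369.34518893]] [[161.85980578  63.37756236]] [[514.78378362 -47.44107319 112.        ]]
0.1 [[498.85164393 380.07216352]] [[152.75076308  58.63394214]] [[509.71432299 -48.55935564 111.74021659]]
0.2 [[500.87917551 390.81903356]] [[143.82433947  55.02604081]] [[504.69551473 -49.66646458 110.96346205]]
```

```bash
cat >> h.py <<'E'
TT=(559.6,37.2,0.217)
def rep(ctrl,tgt_turn,flip=0):
    """tgt: fingertip position in turntable frame -> shift tool cm, turn"""
    o=ctrl.get_obs(); Rm=R.from_rotvec(o["orientation"]); M=Rm.as_matrix()
    return o,Rm,M
def go(ctrl,tip,yawdir=None):
    o=ctrl.get_obs(); Rm=R.from_rotvec(o["orientation"])
    W=T2W(TT,[tip])[0]+[0,0,14]
    sh=Rm.inv().apply(W-o["ee_pos"])/10
    a=TT[2]
    X=np.array([np.cos(a),np.sin(a),0]);Y=np.array([-np.sin(a),np.cos(a),0])
    for nm,z in {"zX":X,"z-X":-X,"zY":Y,"z-Y":-Y}.items():
        x=np.array([0,0,-1.]);y=np.cross(z,x)
        T=R.from_matrix(np.c_[x,y,z]); print(nm,(Rm.inv()*T).as_rotvec().round(3))
    print("tool z",Rm.as_matrix()[:,2].round(3),"shift",sh.round(2),"t",o["t"],"F",o["ft_force"].round(1))
def where(ctrl):
    o=ctrl.get_obs(); M=R.from_rotvec(o["orientation"]).as_matrix()
    tip=o["ee_pos"]+14*M[:,0]; x,y,a=TT;c,s=np.cos(a),np.sin(a);d=tip-[x,y,0]
    print("tip in TT",np.round([c*d[0]+s*d[1],-s*d[0]+c*d[1],d[2]],1),"t",o["t"],o["ft_force"].round(1))
E
python3 - <<'E'
from h import *
from workcell import ctrl
go(ctrl,[-30,-73,150]); print(R.from_rotvec(ctrl.get_obs()["orientation"]).as_matrix().round(3))
E
```

```text
zX [ 0.896 -0.001  0.001]
z-X [-2.246e+00 -1.000e-03 -2.000e-03]
zY [-0.675 -0.001 -0.   ]
z-Y [ 2.467e+00 -1.000e-03  2.000e-03]
tool z [ 0.442  0.897 -0.001] shift [  7.25 -50.78 -41.95] t 0.1 F [ 0.1 -0.3  0.6]
[[-0.001 -0.897  0.442]
 [-0.001  0.442  0.897]
 [-1.     0.    -0.001]]
```

Call:
servo_tool --plan '[[[0,-25.4,-21,0.45,0,0,0],[0,-25.4,-21,0.45,0,0,0],[0,-25.4,-21,0.45,0,0,0],[0,-25.4,-21,0.45,0,0,0],[0,-25.4,-21,0.45,0,0,0],[0,-25.4,-21,0.45,0,0,0],[0,-25.4,-21,0.45,0,0,0],[0,-25.4,-21,0.45,0,0,0]]]'

```text
t: 0.77
ee_pos: [411.4, 257.7, 236.5]
orientation: [-0.519, 1.508, 0.519]
ft_force: [-0.2, 0.6, 0.1]
width: 38.1
```

```bash
python3 - <<'E'
from h import *
from workcell import ctrl
go(ctrl,[-30,-73,150]);where(ctrl)
E
```

```text
zX [ 0.446 -0.     0.   ]
z-X [-2.696e+00 -0.000e+00 -1.000e-03]
zY [-1.125 -0.    -0.   ]
z-Y [ 2.017e+00 -0.000e+00  1.000e-03]
tool z [ 0.788  0.616 -0.   ] shift [  7.26 -31.79  -7.75] t 0.7667 F [-0.2  0.6  0.1]
tip in TT [-97.2 247.3 222.5] t 0.7667 [-0.2  0.6  0.1]
```

Call:
servo_tool --plan '[[[0,-31.8,-7.8,0.446,0,0,0],[0,-31.8,-7.8,0.446,0,0,0],[0,-31.8,-7.8,0.446,0,0,0],[0,-31.8,-7.8,0.446,0,0,0],[0,-31.8,-7.8,0.446,0,0,0],[0,-31.8,-7.8,0.446,0,0,0],[0,-31.8,-7.8,0.446,0,0,0],[0,-31.8,-7.8,0.446,0,0,0]]]'

```text
t: 1.43
ee_pos: [546.0, -41.3, 236.5]
orientation: [-0.17, 1.564, 0.17]
ft_force: [0.5, 0.6, 0.6]
width: 0.4
```

Call:
servo_tool --plan '[[[2,0,0,0,0,0,0],[5,0,0,0,0,0,0],[5,0,0,0,0,0,0]]]'

```text
t: 1.68
ee_pos: [542.4, -39.3, 182.2]
orientation: [-0.168, 1.572, 0.17]
ft_force: [-1.5, -0.3, -0.3]
width: 0.6
```

```bash
python3 - <<'E'
from h import *
from workcell import ctrl
go(ctrl,[-30,-73,92]);where(ctrl)
im=ctrl.get_image("scene"); where(ctrl)
cv2.imwrite("pics/s1.png",cv2.resize(im[130:245,200:360,::-1],None,fx=5,fy=5,interpolation=cv2.INTER_CUBIC))
im=ctrl.get_image("wrist")
cv2.imwrite("pics/w1.png",im[:,:,::-1])
E
```

```text
zX [-0.002 -0.008 -0.003]
z-X [ 3.14  -0.004  0.012]
zY [-1.573 -0.004 -0.008]
z-Y [ 1.569 -0.008  0.004]
tool z [ 0.977  0.214 -0.008] shift [ 7.61 -0.22  0.39] t 1.6833 F [-1.5 -0.3 -0.3]
tip in TT [-33.4 -70.9 168.2] t 1.6833 [-1.5 -0.3 -0.3]
tip in TT [-32.5 -70.7 170.2] t 1.7333 [ 0.1 -0.4 -0.2]
```

View pics/s1.png

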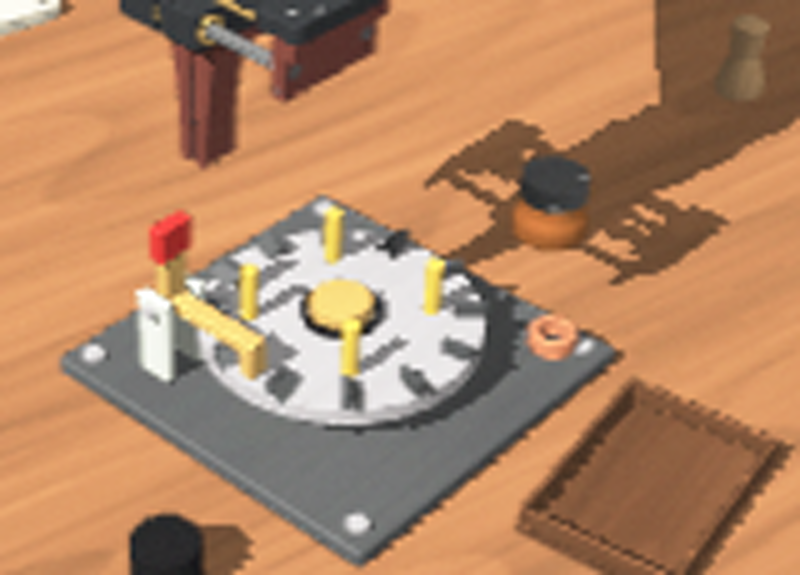

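View pics/w1.png

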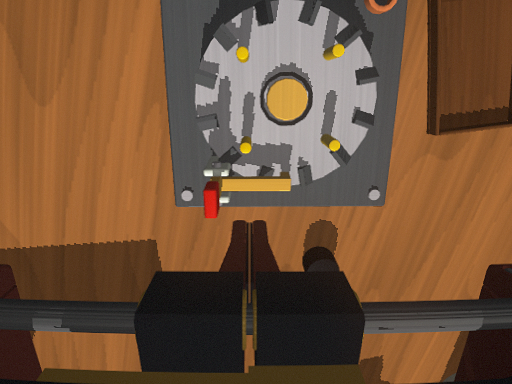

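Call:
servo_tool --plan '[[[3,-0.2,0.2,0,0,0,0],[6,-0.2,0.2,0,0,0,0],[7.6,-0.2,0.2,0,0,0,0],[7.6,-0.2,0.2,0,0,0,0],[7.6,-0.2,0.2,0,0,0,0]]]'

```text
t: 2.2
ee_pos: [548.3, -39.7, 111.6]
orientation: [-0.171, 1.564, 0.171]
ft_force: [0.0, 0.6, 0.1]
width: 0.5
```

```bash
python3 - <<'E'
from h import *
from workcell import ctrl
where(ctrl)
im=ctrl.get_image("scene"); where(ctrl)
cv2.imwrite("pics/s2.png",cv2.resize(im[130:245,200:360,::-1],None,fx=5,fy=5,interpolation=cv2.INTER_CUBIC))
im=ctrl.get_image("wrist")
cv2.imwrite("pics/w2.png",im[:,:,::-1])
E
```

```text
tip in TT [-27.6 -72.6  97.6] t 2.2 [0.  0.6 0.1]
tip in TT [-26.9 -72.9  98.4] t 2.25 [ 0.4 -0.2  0.1]
```

View pics/s2.png

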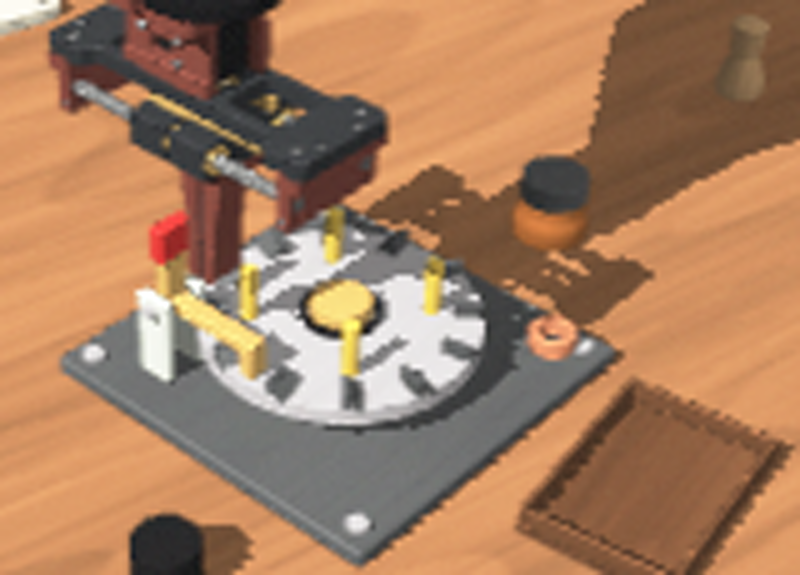

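View pics/w2.png

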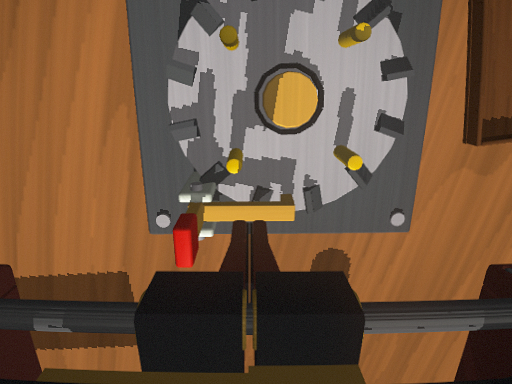

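```bash
python3 - <<'E'
from h import *
from workcell import ctrl
c=ctrl.calibration("wrist"); 
for P in [[-27,-63,98],[-27,-83,98],[-57,-61,112],[-57,-85,112],[-67,-85,112],[-67,-61,112],[0,0,52],peg(-.033,0)]: print(P,proj(c,T2W(TT,[P])).round(0))
where(ctrl)
E
```

```text
[-27, -63, 98] [[249. 221.]]
[-27, -83, 98] [[249. 252.]]
[-57, -61, 112] [[192. 228.]]
[-57, -85, 112] [[194. 269.]]
[-67, -85, 112] [[176. 269.]]
[-67, -61, 112] [[172. 228.]]
[0, 0, 52] [[291. 101.]]
[np.float64(35.53635839986773), np.float64(37.96270843441167), 75] [[364.  33.]]
tip in TT [-26.7 -73.1  98.7] t 2.3 [-0.5 -0.6 -0.5]
```

Call:
servo_tool --plan '[[[0.6,0,-0.8,0,0,0,0],[0.6,0,-1.6,0,0,0,0],[0.6,0,-2.2,0,0,0,0],[0.6,0,-2.6,0,0,0,0],[0.6,0,-3.0,0,0,0,0],[0.6,0,-3.4,0,0,0,0],[0.6,0,-3.8,0,0,0,0],[0.6,0,-3.8,0,0,0,0]]]'

```text
t: 2.97
ee_pos: [510.0, -48.6, 104.7]
orientation: [-0.17, 1.565, 0.17]
ft_force: [-0.8, -0.2, -0.6]
width: 0.5
```

```bash
cat > look.py <<'E'
import sys
from h import *
from workcell import ctrl
n=sys.argv[1]
where(ctrl)
im=ctrl.get_image("scene")
cv2.imwrite(f"pics/s{n}.png",cv2.resize(im[130:245,200:360,::-1],None,fx=5,fy=5,interpolation=cv2.INTER_CUBIC))
im=ctrl.get_image("wrist")
cv2.imwrite(f"pics/w{n}.png",im[:,:,::-1])
where(ctrl)
E
python3 look.py 3
```

```text
tip in TT [-66.9 -73.1  90.7] t 2.9667 [-0.8 -0.2 -0.6]
tip in TT [-66.7 -73.   90.6] t 3.0667 [ 0.6 -0.7 -0.2]
```

View pics/s3.png

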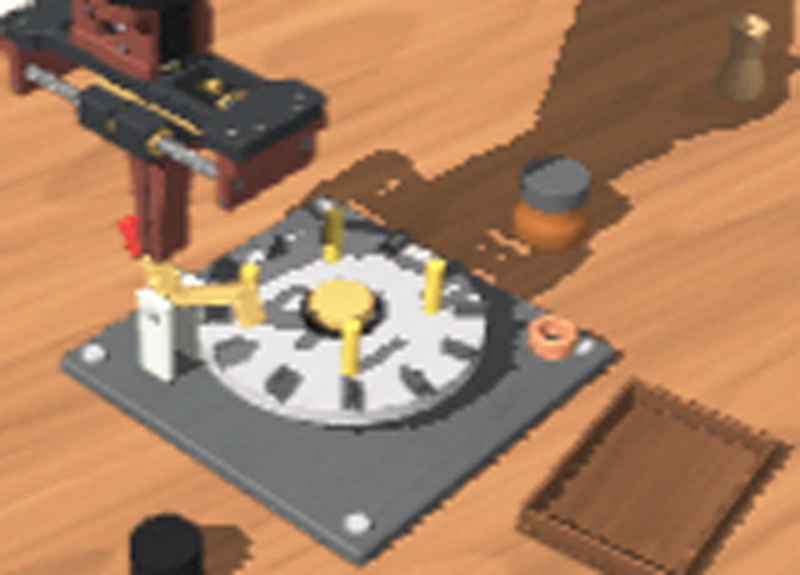

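View pics/w3.png

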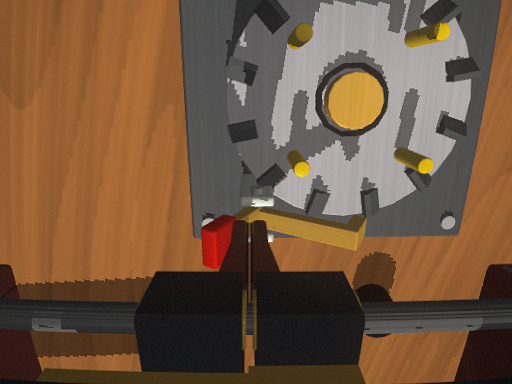

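Call:
servo_tool --plan '[[[0,0,1.0,0,0,0,0],[-2,0,1.5,0,0,0,0],[-4.5,0,2,0,0,0,0],[-4.5,3.5,4,0,0,0,0],[-4.5,7,6.5,0,0,0,0],[-4.5,10.5,8.5,0,0,0,0],[-4.5,13.9,10.5,0,0,0,0],[-4.5,13.9,10.5,0,0,0,0]]]'

```text
t: 3.73
ee_pos: [586.2, 116.1, 150.1]
orientation: [-0.172, 1.561, 0.175]
ft_force: [0.0, 0.5, 0.6]
width: 0.6
```

```bash
python3 look.py 4
```

```text
tip in TT [ 43.   71.3 136.1] t 3.7333 [0.  0.5 0.6]
tip in TT [ 39.6  67.5 135.3] t 3.8333 [-0.2 -0.4  0.1]
```

View pics/s4.png

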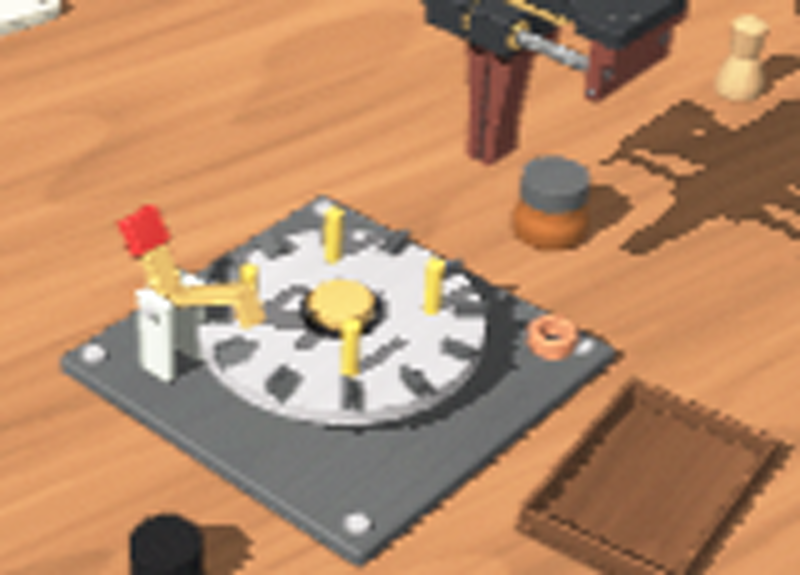

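View pics/w4.png

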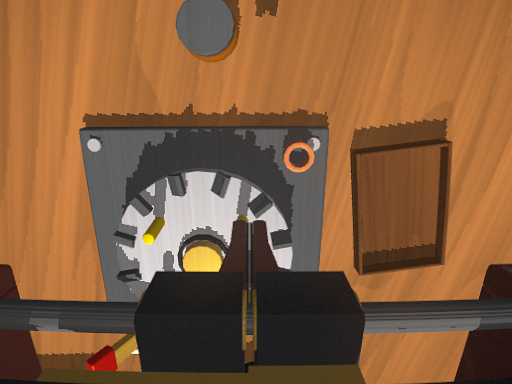

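Call:
servo_tool --plan '[[[3,0,0,0,0,0,0],[6,0,0,0,0,0,0],[7.6,0,0,0,0,0,0],[7.6,0,0,0,0,0,0],[7.6,0,0,0,0,0,0],[7.6,0,0,0,0,0,0]]]'

```text
t: 4.33
ee_pos: [584.0, 109.3, 74.6]
orientation: [-0.17, 1.563, 0.17]
ft_force: [0.0, -0.2, 0.3]
width: 0.5
```

```bash
python3 look.py 5
```

```text
tip in TT [39.3 65.2 60.6] t 4.3333 [ 0.  -0.2  0.3]
tip in TT [39.9 65.5 61.1] t 4.4333 [-0.  -0.3  0.5]
```

View pics/s5.png

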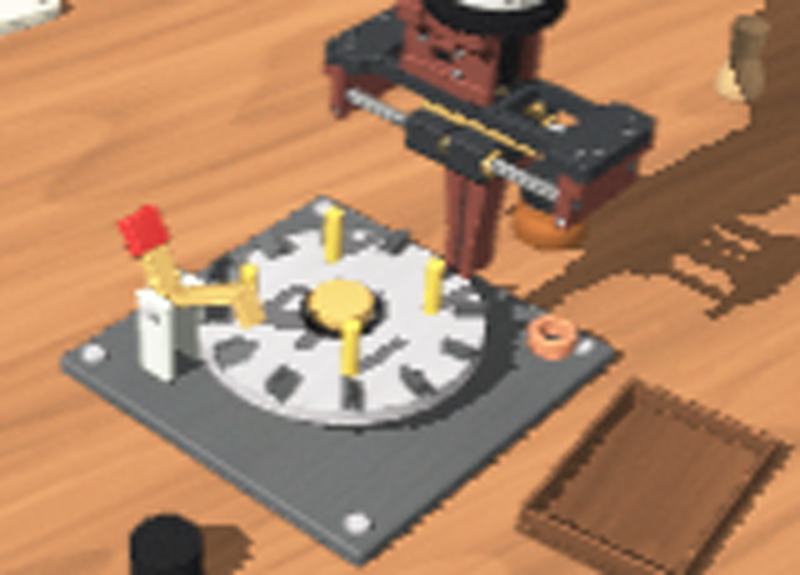

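View pics/w5.png

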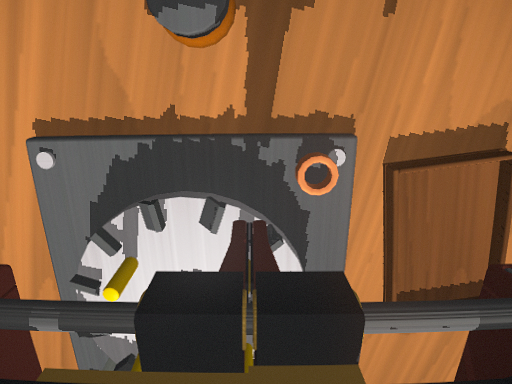

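Call:
servo_tool --plan '[[[0,-0.6,0,0,0,0,0],[0,-1.1,0.1,0,0,0,0],[0,-1.6,0.3,0,0,0,0],[0,-2.1,0.5,0,0,0,0],[0,-2.6,0.7,0,0,0,0],[0,-3.0,0.9,0,0,0,0],[0,-3.4,1.0,0,0,0,0],[0,-3.4,1.0,0,0,0,0]]]'

```text
t: 5.1
ee_pos: [600.8, 78.0, 73.9]
orientation: [-0.17, 1.564, 0.17]
ft_force: [-0.1, 0.3, -0.0]
width: 0.5
```

```bash
python3 look.py 6
```

```text
tip in TT [49.  31.  59.9] t 5.1 [-0.1  0.3 -0. ]
tip in TT [48.4 31.5 59.6] t 5.2 [0.4 0.  0. ]
```

View pics/s6.png

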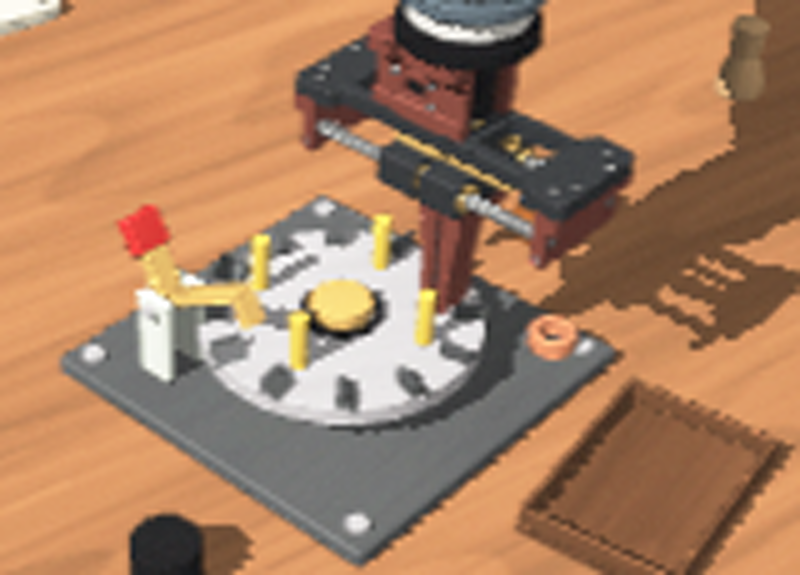

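```bash
cat > wfit.py <<'E'
from h import *
from workcell import ctrl
from scipy.optimize import least_squares
cs=ctrl.calibration("scene")
def fit(obs,ks,w0):
    o=np.array(obs)/5+[200-.4,130-.4]
    s=least_squares(lambda p:(proj(cs,T2W(TT,[peg(p[0],k) for k in ks]))+p[1:]-o).ravel(),[w0,0,0]); return s.x,s.fun.round(1)
E
python3 - <<'E'
from wfit import *
print(fit([(435,264),(333,210),(250,268),(350,322)],[0,1,2,3],0))
print(fit([(426,293),(382,218),(260,238),(300,315)],[0,1,2,3],0.5))
E
```

```text
(array([-0.02459474, -0.04710879, -0.09368754]), array([-0.1, -0.3,  0.2,  0.2, -0.2, -0.1,  0.1,  0.3]))
(array([ 0.52527819, -0.04692345, -0.09356557]), array([ 0.2, -0.1,  0. , -0.1, -0. ,  0. , -0.2,  0.2]))
```

Call:
servo_tool --plan '[[[0,1,0,0,0,0,0],[-2,1.5,0,0,0,0,0],[-5,1.5,0,0,0,0,0],[-8.5,1.5,0,0,0,0,0],[-8.5,1.5,0,0,0,0,0]]]'

```text
t: 5.62
ee_pos: [600.3, 95.0, 164.6]
orientation: [-0.17, 1.555, 0.171]
ft_force: [1.6, 0.3, 0.4]
width: 0.4
```

Call:
servo_tool --plan '[[[0,-2.4,-3.3,0,0,0,0],[0,-4.8,-6.6,0,0,0,0],[0,-7.2,-10,0,0,0,0],[0,-9.6,-13.2,0,0,0,0],[0,-12,-16.8,0,0,0,0],[0,-12,-16.8,0,0,0,0],[0,-12,-16.8,0,0,0,0]]]'

```text
t: 6.2
ee_pos: [457.4, -60.4, 158.6]
orientation: [-0.168, 1.565, 0.168]
ft_force: [1.0, 0.9, 0.8]
width: 0.3
```

```bash
python3 look.py 7
```

```text
tip in TT [-120.8  -73.3  144.6] t 6.2 [1.  0.9 0.8]
tip in TT [-118.2  -72.8  144.9] t 6.3 [0.  0.3 0.1]
```

View pics/s7.png

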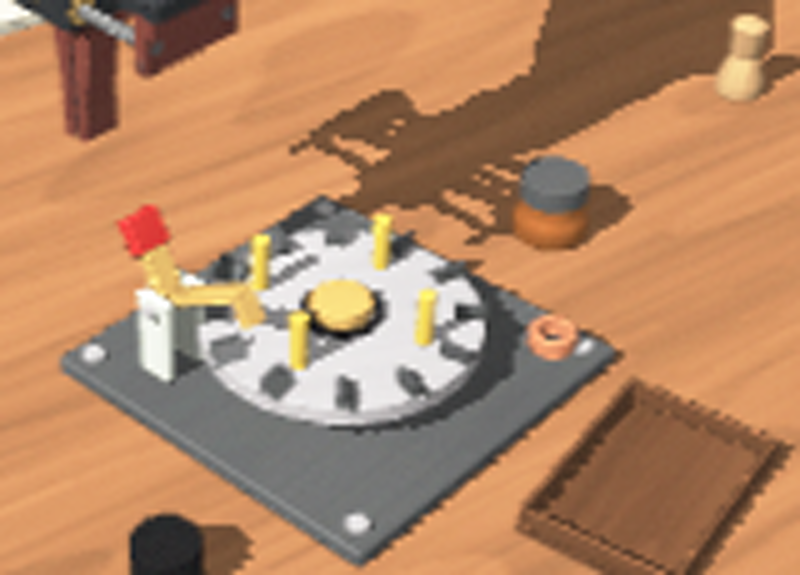

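View pics/w7.png

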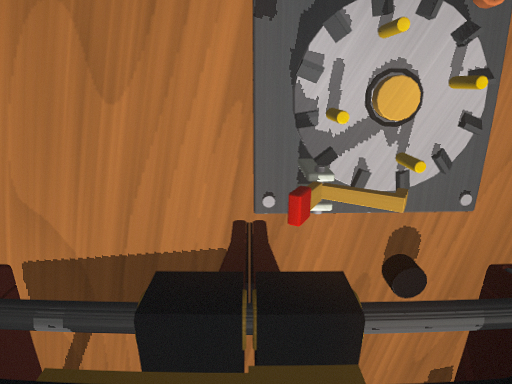

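Call:
servo_tool --plan '[[[2.5,0,0,0,0,0,0],[5.3,0,0,0,0,0,0],[5.3,0,0,0,0,0,0],[5.3,0,0,0,0,0,0]]]'

```text
t: 6.63
ee_pos: [458.9, -58.6, 104.8]
orientation: [-0.171, 1.567, 0.172]
ft_force: [-0.7, 1.2, 0.6]
width: 0.7
```

Call:
servo_tool --plan '[[[0,0,0.8,0,0,0,0],[0,0,1.5,0,0,0,0],[0,0,2.1,0,0,0,0],[0,0,2.6,0,0,0,0],[0,0,3.1,0,0,0,0],[0,0,3.6,0,0,0,0],[0,0,4.0,0,0,0,0],[0,0,4.0,0,0,0,0]]]'

```text
t: 7.3
ee_pos: [499.3, -51.1, 105.9]
orientation: [-0.171, 1.563, 0.17]
ft_force: [-0.1, -0.0, 0.3]
width: 0.5
```

```bash
python3 look.py 8
```

```text
tip in TT [-77.9 -73.2  91.9] t 7.3 [-0.1 -0.   0.3]
tip in TT [-78.8 -73.1  91.7] t 7.4 [-0.5 -0.8  0.6]
```

View pics/s8.png

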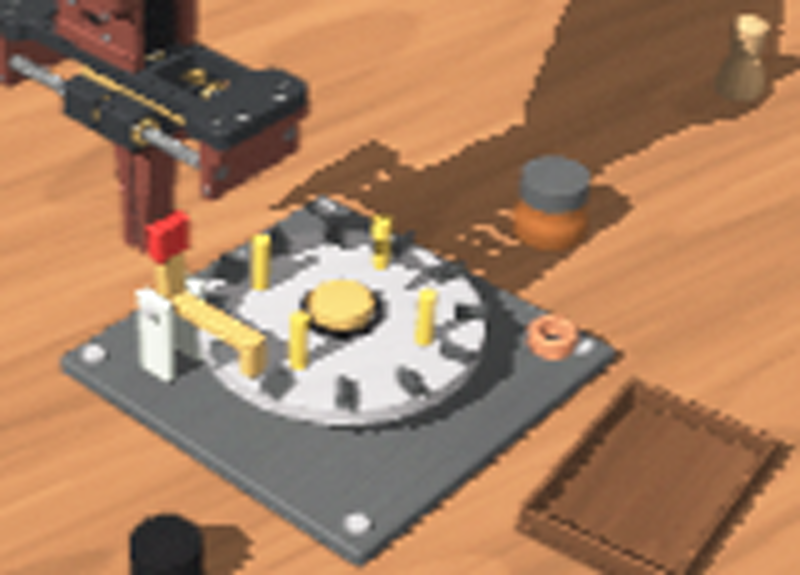

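View pics/w8.png

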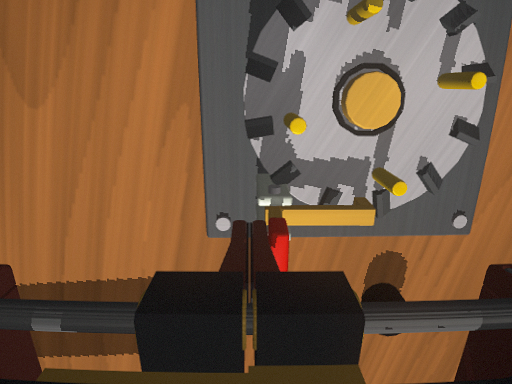

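Call:
servo_tool --plan '[[[0,0,0.2,0,0,0,0],[0,0,0.3,0,0,0,0],[0,0,0.4,0,0,0,0],[0,0,0.4,0,0,0,0]]]'

```text
t: 7.73
ee_pos: [500.8, -50.4, 105.5]
orientation: [-0.17, 1.567, 0.171]
ft_force: [-5.4, -1.4, 3.9]
width: 0.6
```

Call:
servo_tool --plan '[[[0,0,0.1,0,0,0,0],[0,0,0.2,0,0,0,0],[0,0,0.2,0,0,0,0]]]'

```text
t: 7.98
ee_pos: [501.0, -50.1, 105.3]
orientation: [-0.17, 1.57, 0.171]
ft_force: [-10.2, -3.7, 7.6]
width: 0.3
```

Call:
servo_tool --plan '[[[0,0,-1,0,0,0,0],[0,0,-3,0,0,0,0],[-4,0,-5,0,0,0,0],[-7,0,-6,0,0,0,0],[-9,0,-6,0,0,0,0],[-9,0,-6,0,0,0,0],[-9,0,-6,0,0,0,0]]]'

```text
t: 8.57
ee_pos: [446.2, -63.0, 196.7]
orientation: [-0.171, 1.56, 0.169]
ft_force: [0.3, -0.3, -0.7]
width: 0.5
```

```bash
python3 look.py 9; python3 - <<'E'
from h import *
from workcell import ctrl
im=ctrl.get_image("top"); cv2.imwrite("pics/t9.png",cv2.resize(im[165:250,195:290,::-1],None,fx=7,fy=7,interpolation=cv2.INTER_CUBIC))
cs=ctrl.calibration("scene")
for r in [0,.06,.12]: print(r,(proj(cs,T2W(TT,[[-62-52*np.sin(r),-73,60+52*np.cos(r)],[-62+66*np.cos(r),-73,64+66*np.sin(r)]]))-[199.6,129.6])*5)
E
```

```text
tip in TT [-132.2  -73.4  182.7] t 8.5667 [ 0.3 -0.3 -0.7]
tip in TT [-133.4  -72.9  180.9] t 8.6667 [-0.4  0.1  0.3]
0 [[168.85902151 221.4370051 ]
 [257.16818087 343.90685451]]
0.06 [[164.82872965 219.24528445]
 [257.03972254 338.10235468]]
0.12 [[160.83653068 217.35040379]
 [256.58852529 332.09652054]]
```

View pics/s9.png

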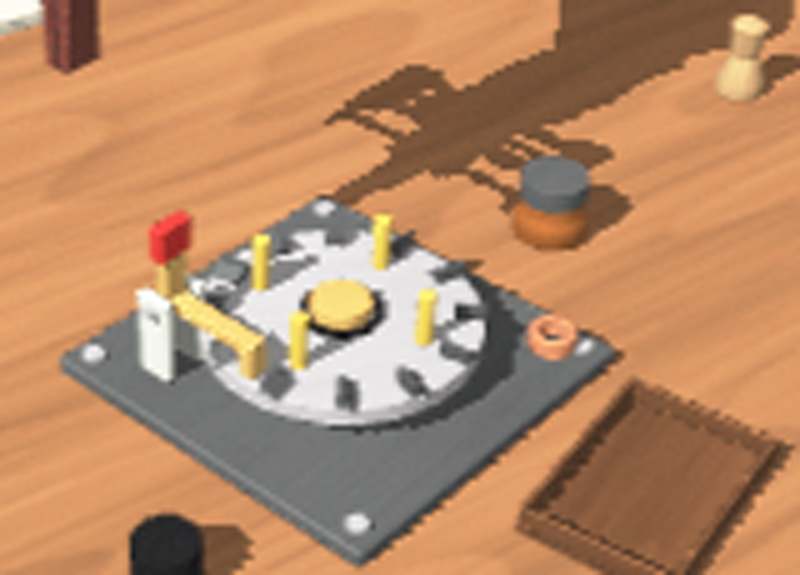

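View pics/t9.png

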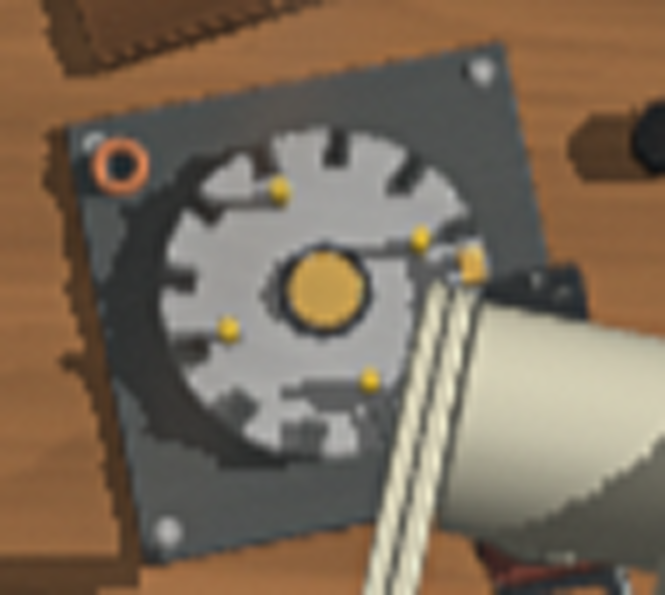

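View pics/w9.png

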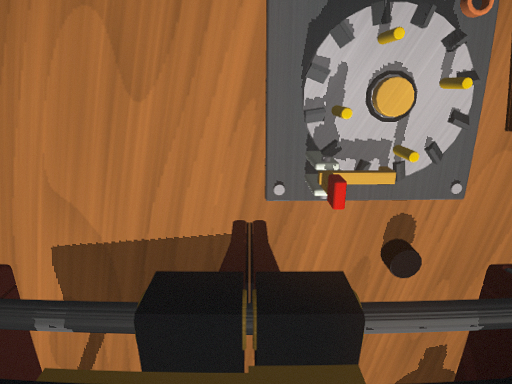

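```bash
python3 - <<'E'
from wfit import *
a=cv2.imread("pics/s1.png");b=cv2.imread("pics/s9.png")
for n,(x0,x1,y0,y1) in {"tab":(135,200,200,300),"nose":(215,275,325,385)}.items():
    d=cv2.absdiff(a,b)[y0:y1,x0:x1].max(2); print(n,d.mean(),d.max())
def red(i):
    m=(i[:,:,2]>150)&(i[:,:,1]<60)&(i[:,:,0]<60); m[:, 220:]=0; y,x=np.where(m); return x.mean(),y.mean(),m.sum()
print(red(a),red(b))
print(fit([(427,293),(382,218),(261,238),(300,315)],[0,1,2,3],0.5))
im=ctrl.get_obs();print(im["qvel"].round(4))
E
```

```text
tab 2.4244615384615384 98
nose 9.79888888888889 94
(np.float64(171.70445344129556), np.float64(241.9838056680162), np.int64(494)) (np.float64(171.2680412371134), np.float64(241.56701030927834), np.int64(485))
(array([ 0.52546575,  0.05307651, -0.09356551]), array([ 0.1, -0.1,  0.1, -0.1, -0.1,  0. , -0.1,  0.2]))
[-0.0011  0.0086  0.0016  0.0013  0.0043 -0.0018]
```

```bash
python3 -c "
from workcell import ctrl
print(ctrl.close_job(), ctrl.get_obs()['t'])"
```

```text
the job is handed in; nothing more can be done
the job is handed in; nothing more can be done
```

I tipped the pawl up by its red tab to about 0.5 rad and pushed the wheel one notch clockwise by the first yellow peg. Then I pushed the tab back until it met a firm stop (about 11 N sideways, with the finger no longer advancing), backed the arm well clear and handed the job in. It reported no verdict.

My last checks, from the camera images at about 8.7 s:
- **Wheel:** about 0.525 rad, against a target of 0.524.
- **Pawl:** the tab is back where it started, to within roughly 0.01 rad.
- **Blank and loose things:** the blank is still in its lip, and the collar, loupe, jar, tray and punch look unmoved. The last pictures I viewed did not show the brush, but the arm never went near it.
- **Disagreement:** the finger's final position implied a wheel angle of only about 0.47 rad. I trusted the 0.525 from the images, and both are within the allowed 0.38 to 0.66.

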